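# Put the sieve set back together on the shaker

## Robot

A 7-joint arm with a two-finger parallel gripper is mounted at the origin on a cart in front of the work surface, level with it; the furniture and walls round the work are solid. World frame = base frame: x ahead of the robot, y to its left, z up, the work surface at z = 0. Lengths are in m, angles in rad, forces in N, time in s.
With the tool pointing down it reaches from about 0.4 to 0.85 m from the base axis. Payload 10.4 kg.
Tool frame: the origin (TCP) lies at the very end of the fingers, on their centre line; the grasp point (between the pads) lies 19 mm behind it; z points along the fingers, y is the line along which they close (so a half turn about z gives the same grasp; the last joint's range is limited). The gripper opens to 85 mm and grips with 20 to 120 N. Pads are 22 mm wide; open, the fingers measure 114 mm over their backs; the gripper's body (76 mm by 85 mm) begins 54 mm behind the grasp point. The pads swing forward as they close: fully open they stand 13 mm farther back than shut.
Start: joints at [-1.152, 0.332, -0.065, 1.46, 0.022, 1.35, -0.088], TCP at [0.267, 0.565, 0.231] pointing down, gripper open.
Joint ranges: [-2.6, 2.6], [-0.5, 2.12], [-1.47, 1.34], [0.16, 2.42], [-1.27, 4.41], [0.06, 2.06], [-2.6, 2.6]. Speed limits (rad/s): [2.22, 2.22, 2.79, 2.79, 3.14, 3.14, 3.14].

## Interface

Orientations are given as a unit quaternion [x, y, z, w].
In Python, from workcell import manip, optics gives the robot as it stands.
- The arm moves only by the tool jog_arm, never from a script. Its arguments are lists of equal length, an entry for each row: "dr": the turn, a rotation vector about the tool's x, y, z normalised to -1 to 1, where 1 is 4 degrees, a list of three; "translation": the shift along the tool's x, y, z normalised to -1 to 1, where 1 is 0.025 m, a list of three; "jaw": the opening, from 0 (shut) to 1 (fully open). A call has 1 to 10 rows; each row shifts and turns the commanded pose from where the row before left it, along the tool's axes as they then stand; what a row does not reach is not made up. A row lasts 1/10 s, in which the tool goes at most 50 mm and 8.59 degrees, less where a joint would pass 70% of its speed; a pose out of reach is approached as far as the arm can. A call with a number of a shift or a turn outside -1 to 1 is refused whole. A call with a gripper value outside its range is refused whole. The fingers move at their own pace and stop on an object; "squeeze" is the grip in N (left out, the last holds). Time passes only in rows, so rows that do not move let the fingers close. It gives the time, the measured TCP pose, the force, the opening and the grip force at its end, in the units of the state.
- manip.get_obs(): the state, without advancing time (a new reading comes with each control period).
- optics.camera(name): name is "side" or "top" or "wrist"; returns a dict with "color" (384x512x3 uint8, red, green, blue), "mtx" (3x3 intrinsics, pixels), "R" (3x3) and "t" (3): a world point X has camera coordinates R X + t. Camera axes: x right, y down, z forward; pixel columns grow to the right and rows downward; lengths in m; the calibration is good to about 2 mm. The wrist camera is an equidistant fisheye: a pixel r from the principal point sees the ray r / f radians off the axis. A picture is of the moment at which its call begins. There is no depth.
- manip.hand_in(): hands the job in; it is judged then, once.
The state is a dict: "clock": time; "joint_pos": joint angles; "joint_velocities": joint speeds; "tau": joint torques, N m; "position": TCP position; "ee_rot": TCP orientation; "ft_force": force on the tool from outside, world axes, zero at the start; "torque": the same for the moment, N m; "grip_width": opening from 0.0 (shut) to 1.0 (fully open); "grasp_force": force on a finger pad.
Only numpy, scipy, OpenCV 4.12 (cv2) and the standard library are available. Lean on these libraries where they do the work, as an engineer would, in place of code of your own. Each camera call takes 0.05 s, during which the arm holds its last target. There are 200 camera calls.

## Task

The little brass sieve set has been cleaned and its parts lie about on the bench. Build it up again on the sieve shaker, one part at a time from the bottom, ready for sifting the filings: the plain-bottomed pan into the shaker's collar, then the sieve with the fine mesh, then the sieve with the coarse mesh, and the lid on top, each part fully home in the one below. Leave the other things on the bench where they are.

Things in the scene. Friction and masses are not known exactly. Their poses are not given: they have to be found in the camera images.
- shaker: Bench sieve shaker, fixed: round grey housing, 96 mm wide, with a control box (black knob and switch) on its front (-x at yaw 0), above it a round 84 mm aluminium table with a raised steel collar in the middle. Origin: underside at bench height, on the collar's axis; z up. The collar's rim at z 66 mm is its highest part.
- collar (a point): Centre of the mouth of the shaker's steel collar, level with its rim, 66 mm above the bench. The collar is 64 mm wide outside, 55 mm inside, 9 mm deep and takes the pan's skirt. Pan home: its origin is 7 mm below this point. Each further part home: its origin is 24 mm above that of the part below.
- pan: Receiving pan: brass, plain closed floor. 60 mm wide, 31 high. Origin: centre of underside, z up. Skirt z 0-7 mm, 51 mm wide, tapering to 42 at the bottom; shoulder at z 7; straight 60 mm wall z 7-31; open mouth 55 mm inside, floor at z 10. Loose, 0.11 kg; yaw is free. Skirt drops into the part below till the shoulder rests on its rim.
- fine_sieve: Fine sieve: brass, floor of close grey wire cloth, 3 mm pitch. 60 mm wide, 31 high. Origin: centre of underside, z up. Skirt z 0-7 mm, 51 mm wide, tapering to 42 at the bottom; shoulder at z 7; straight 60 mm wall z 7-31; open mouth 55 mm inside, floor at z 10. Loose, 0.11 kg; yaw is free. Skirt drops into the part below till the shoulder rests on its rim.
- coarse_sieve: Coarse sieve: brass, floor an open wire grid, 9 mm pitch. 60 mm wide, 31 high. Origin: centre of underside, z up. Skirt z 0-7 mm, 51 mm wide, tapering to 42 at the bottom; shoulder at z 7; straight 60 mm wall z 7-31; open mouth 55 mm inside, floor at z 10. Loose, 0.11 kg; yaw is free. Skirt drops into the part below till the shoulder rests on its rim.
- lid: Lid: flat round brass cover with a knob. Origin: centre of underside, z up. Skirt z 0-7 mm, 51 mm wide, tapering to 42 at the bottom; 60 mm flange z 7-13; knob on the axis z 13-31, 20 mm wide from z 18 to 29. Loose, 0.12 kg, stands on its skirt, which drops into the coarse sieve till the flange rests on the rim.
- flux_tin: Bystander, not to be moved: round grey tin with a lid, 57 mm diameter, 30 mm high. Origin: centre of the underside. Loose.
- cork_die: Bystander, not to be moved: small bone dapping cube, tan, rounded, 24 x 26 x 22 mm. Origin: centre of the underside. Loose.
- matchbox: Bystander, not to be moved: yellow matchbox 46 x 59 x 15 mm (x, y, z). Origin: centre of the underside. Loose.
- lamp_shade (a point): An obstacle overhead: the point of the bench straight below the middle of the bench lamp's black conical shade. The shade's lower rim, 135 mm wide, is 0.505 m above this point; its arm runs back and left from there to its foot. Take parts that lie within 0.23 m of this point with a low wrist and draw them back towards the robot before rising.

How it is judged:
By the outcome, as a careful person would: the job done as asked, in the order asked, and still so for the second after the job is handed in, with the robot touching nothing.
It also fails if it takes over 104 s, if anything falls off the work surface, if the arm or the gripper's body presses on something with over 40 N, if the wrist force passes 120 N, or if a joint passes its speed limit or range.

## Working session

There is one attempt and no reset: what is moved stays moved. The work goes in short steps, Python scripts to look and compute and a tool call to move; the robot and the scene stay as the last step left them, time stands still between calls to the robot, and variables do not carry over. Pictures are saved under pics/ and viewed, at most 14 in all, crops included, and the job is handed in when it is done.

Besides the shell and the picture viewer there is one more tool, called after ">>>" as name(argument=value, ...) on one line, values as JSON. jog_arm: Moves the arm, as the interface text tells. Scaled input: -1 to 1 covers 0.025 m each way for a shift and 4 degrees each way for a turn. Its arguments: {"type":"object","properties":{"dr":{"type":"array","items":{"type":"array","items":{"type":"number"}}},"translation":{"type":"array","items":{"type":"array","items":{"type":"number"}}},"jaw":{"type":"array","items":{"type":"number"}},"squeeze":{"type":"number"}},"required":["dr","translation","jaw"]}

```bash
mkdir -p pics; ls; python3 - <<'E'
from workcell import manip, optics
import cv2,numpy as np
print(manip.get_obs())
for n in ["side","top","wrist"]:
    c=optics.camera(n); cv2.imwrite(f"pics/{n}0.png",c["color"][:,:,::-1]); np.savez(f"{n}0.npz",**c); print(n,c["mtx"].round(1).tolist(),c["R"].round(3).tolist(),c["t"].round(3))
E
```

```text
pics
{'clock': 0.0, 'joint_pos': array([-1.15159595,  0.33289577, -0.064707  ,  1.46096018,  0.02158049,
        1.34991404, -0.08849472]), 'joint_velocities': array([ 0.00120446, -0.0002917 ,  0.00109031,  0.00032412,  0.00085748,
       -0.00166703, -0.00122081]), 'tau': array([ 2.58272794e-04, -6.25445008e+01,  4.89716430e-02, -3.91599691e+01,
        1.59375306e-02,  1.01067784e-02,  4.38692709e-07]), 'position': array([0.26705892, 0.56463825, 0.23049202]), 'ee_rot': array([ 2.19093819e-01,  9.75703515e-01, -7.28243303e-04, -1.38733872e-04]), 'ft_force': array([ 0.75092475, -0.69363334,  0.37234683]), 'torque': array([-0.01698184, -0.01807996, -0.05263543]), 'grasp_force': 0.0, 'grip_width': 0.9969878664733401}
side [[492.5, 0.0, 260.0], [0.0, 492.5, 189.7], [0.0, 0.0, 1.0]] [[0.944, -0.329, 0.018], [-0.188, -0.582, -0.791], [0.271, 0.743, -0.612]] [-0.56   0.09   1.268]
top [[346.4, 0.0, 249.1], [0.0, 346.4, 190.7], [0.0, 0.0, 1.0]] [[-0.014, -1.0, -0.0], [-0.996, 0.014, -0.091], [0.091, -0.001, -0.996]] [-0.118  0.553  1.072]
wrist [[297.3, 0.0, 255.9], [0.0, 297.3, 190.5], [0.0, 0.0, 1.0]] [[0.428, 0.904, -0.001], [0.87, -0.411, 0.272], [0.245, -0.117, -0.962]] [-0.625 -0.035  0.379]
```

View pics/side0.png

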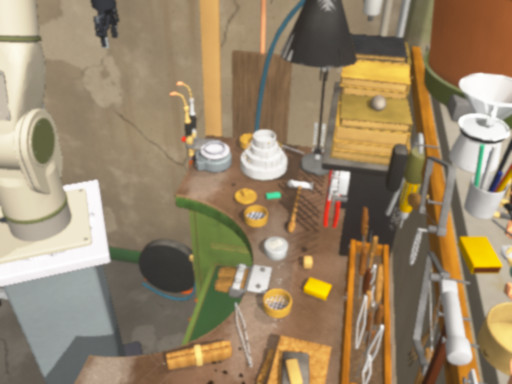

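View pics/top0.png

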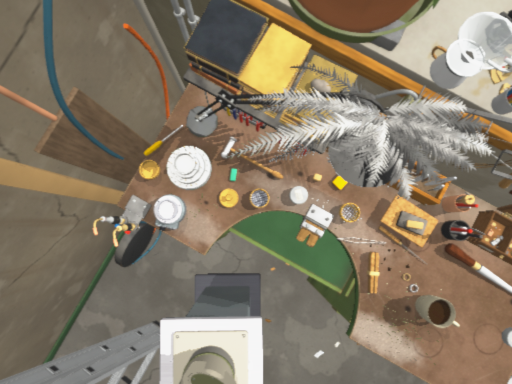

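View pics/wrist0.png

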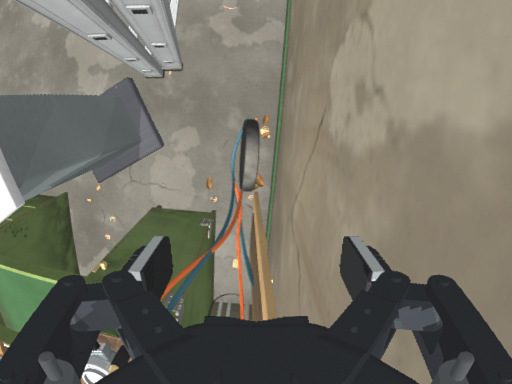

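```bash
cat > h.py <<'E'
import numpy as np,cv2
def ray(c,u,v):
    K,R,t=c["mtx"],c["R"],c["t"]
    d=R.T@np.array([(u-K[0,2])/K[0,0],(v-K[1,2])/K[1,1],1]); return -R.T@t,d
def onz(c,u,v,z):
    o,d=ray(c,u,v); return o+d*(z-o[2])/d[2]
def tri(rays):
    A=np.zeros((3,3));b=np.zeros(3)
    for o,d in rays:
        d=d/np.linalg.norm(d);P=np.eye(3)-np.outer(d,d);A+=P;b+=P@o
    X=np.linalg.solve(A,b)
    return X,[np.linalg.norm(np.cross(X-o,d/np.linalg.norm(d))) for o,d in rays]
def proj(c,X):
    p=c["mtx"]@(c["R"]@np.array(X)+c["t"]);return p[:2]/p[2]
E
python3 - <<'E'
import cv2,numpy as np
from h import *
t=np.load("top0.npz");s=np.load("side0.npz")
a=t["color"][130:250,120:380,::-1];cv2.imwrite("pics/topc.png",cv2.resize(a,None,fx=3,fy=3,interpolation=cv2.INTER_CUBIC))
a=s["color"][120:320,170:350,::-1];cv2.imwrite("pics/sidec.png",cv2.resize(a,None,fx=3,fy=3,interpolation=cv2.INTER_CUBIC))
for n,uv in dict(shk=(170,208),a=(149,170),b=(228,198),c=(259,198),tin=(299,195),d=(349,212),foot=(201,120)).items(): 
    X=onz(t,*uv,0.03);print(n,X.round(3),proj(s,X).round())
print(tri([ray(t,170,208),ray(s,213,147)]))
E
```

```text
shk [0.499 0.123 0.03 ] [217. 157.]
a [0.621 0.191 0.03 ] [249. 139.]
b [ 0.528 -0.059  0.03 ] [245. 190.]
c [ 0.527 -0.157  0.03 ] [256. 213.]
tin [ 0.535 -0.283  0.03 ] [276. 244.]
d [ 0.479 -0.438  0.03 ] [277. 298.]
foot [0.781 0.025 0.03 ] [316. 158.]
(array([0.49197475, 0.11507386, 0.07124951]), [np.float64(0.005635222771681136), np.float64(0.005635222771681231)])
```

View pics/topc.png

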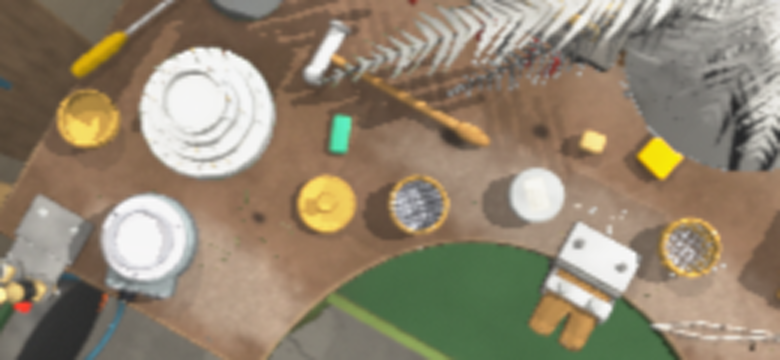

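View pics/sidec.png

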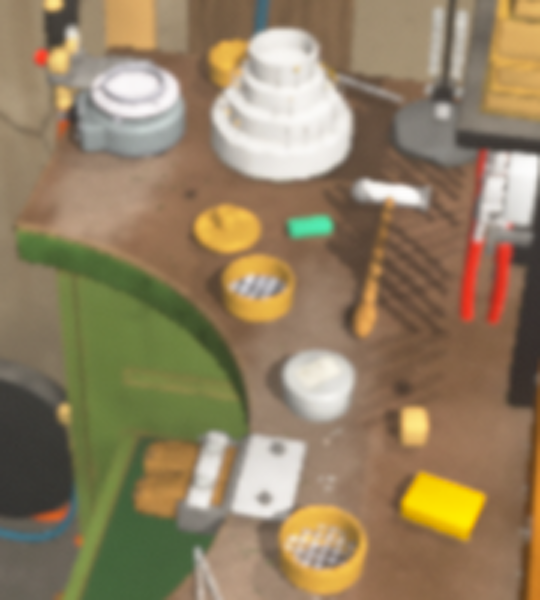

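```bash
python3 - <<'E'
import cv2,numpy as np
from h import *
t=np.load("top0.npz");s=np.load("side0.npz")
T=lambda a,b:print(tri([ray(t,*a),ray(s,*b)]))
T((365,155),(320,62)) # shade
T((184,163),(264,135)) # stack top
T((95,222),(178,92)) # torch tip
for c,z in((t,0.031),(s,0.031)):
    hsv=cv2.cvtColor(c["color"],cv2.COLOR_RGB2HSV)
    m=cv2.inRange(hsv,(14,90,90),(28,255,255)); m=cv2.morphologyEx(m,cv2.MORPH_CLOSE,np.ones((5,5)))
    for k in cv2.findContours(m,cv2.RETR_EXTERNAL,cv2.CHAIN_APPROX_NONE)[0]:
        if 150<cv2.contourArea(k)<1500:
            k=cv2.convexHull(k);e=cv2.fitEllipse(k);X=onz(c,*e[0],z)
            if abs(X[0]-.55)<.12 and -.5<X[1]<.25: print(np.round(e[0],1),np.round(e[1],1),cv2.contourArea(k),X.round(3))
E
```

```text
(array([ 0.57266353, -0.33544486,  0.50708587]), [np.float64(0.0047931768235749), np.float64(0.004793176823575025)])
(array([0.62563333, 0.06328693, 0.11773174]), [np.float64(0.0005775317349579067), np.float64(0.0005775317349579036)])
(array([0.44379267, 0.3005839 , 0.16581004]), [np.float64(0.01436107458282821), np.float64(0.014361074582828237)])
```

```bash
python3 - <<'E'
import cv2,numpy as np
from h import *
t=np.load("top0.npz");s=np.load("side0.npz")
for uv in((228,190),(228,202)):print(cv2.cvtColor(t["color"],cv2.COLOR_RGB2HSV)[uv[1],uv[0]])
g={"a":((149,170),(248,141)),"b":((228,198),(245,196)),"c":((259,198),(256,216)),"d":((349,212),(277,302))}
for i,c in enumerate((t,s)):
    hsv=cv2.cvtColor(c["color"],cv2.COLOR_RGB2HSV)
    m=cv2.inRange(hsv,(12,120,90),(32,255,255))
    for n,q in g.items():
        u,v=q[i];w=m.copy()*0;w[v-20:v+21,u-20:u+21]=m[v-20:v+21,u-20:u+21]
        k=max(cv2.findContours(w,cv2.RETR_EXTERNAL,cv2.CHAIN_APPROX_NONE)[0],key=cv2.contourArea)
        k=cv2.convexHull(k);e=cv2.fitEllipse(k);print(n,np.round(e[0],1),np.round(e[1],1),cv2.boundingRect(k),onz(c,*e[0],.03 if i==0 else .015).round(3))
E
```

```text
[ 24 153 244]
[ 23 155 239]
a [149.  169.3] [20.2 22. ] (139, 159, 22, 21) [0.623 0.191 0.03 ]
b [228.3 197.6] [19.7 20.1] (219, 188, 20, 20) [ 0.529 -0.06   0.03 ]
c [259.6 195.3] [14.1 18.2] (251, 188, 19, 11) [ 0.535 -0.159  0.03 ]
d [349.3 211.7] [19.7 20.7] (339, 202, 21, 20) [ 0.48  -0.439  0.03 ]
a [244.6 139.5] [12.1 18. ] (239, 132, 13, 17) [0.615 0.214 0.015]
b [249.7 204.1] [26.2 39.7] (233, 187, 33, 30) [ 0.528 -0.102  0.015]
c [251.4 209.8] [28.7 39.9] (236, 196, 33, 33) [ 0.525 -0.126  0.015]
d [277.3 302.8] [30.1 31.8] (263, 288, 31, 31) [ 0.479 -0.438  0.015]
```

>>> jog_arm(dr=[[0,0,1],[0,0,1],[0,0,1],[0,0,1],[0,0,1],[0,0,1],[0,0,1],[0,0,1],[0,0,1],[0,0,1]], translation=[[-0.3,-0.1,-0.5],[-0.6,-0.2,-0.5],[-0.9,-0.2,-0.5],[-0.9,-0.1,-0.5],[-0.9,0,0],[-0.9,0.1,0],[-0.9,0.1,0],[-0.9,0.2,0],[-0.9,0.3,0],[-0.9,0.3,0]], jaw=[1,1,1,1,1,1,1,1,1,1], squeeze=40)

```text
clock: 1.15
position: [0.4219, 0.4237, 0.281]
ee_rot: [0.542, 0.84, -0.0, -0.0]
ft_force: [0.4, -0.1, -0.3]
grip_width: 1.0
grasp_force: 0.0
```

>>> jog_arm(dr=[[0,0,1],[0,0,1],[0,0,1],[0,0,1],[0,0,1],[0,0,1],[0,0,0.2],[0,0,0],[0,0,0]], translation=[[-0.9,0.4,0],[-0.9,0.5,0],[-0.8,0.6,0],[-0.6,0.6,0],[-0.3,0.5,0],[0,0.4,0],[0,0,0],[0,0,0],[0,0,0]], jaw=[1,1,1,1,1,1,1,1,1])

```text
clock: 2.05
position: [0.5196, 0.3615, 0.2813]
ee_rot: [0.707, 0.707, -0.0, -0.0]
ft_force: [1.6, 0.7, 0.1]
grip_width: 0.998
grasp_force: 0.0
```

```bash
cat > w.py <<'E'
from workcell import manip, optics
import cv2,numpy as np,sys
c=optics.camera("wrist");n=sys.argv[1];cv2.imwrite(f"pics/{n}.png",c["color"][:,:,::-1]);np.savez(f"{n}.npz",**c)
o=manip.get_obs();print(o["clock"],o["position"].round(4),o["ee_rot"].round(4),o["ft_force"].round(1),o["grip_width"],o["joint_pos"].round(2))
E
python3 w.py w1
```

```text
2.1 [0.5196 0.3615 0.2814] [ 7.073e-01  7.070e-01  1.000e-04 -2.000e-04] [ 0.3  0.1 -0.9] 1.0013187901979919 [-0.87  0.33  0.25  1.37 -0.08  1.45 -0.62]
```

View pics/w1.png

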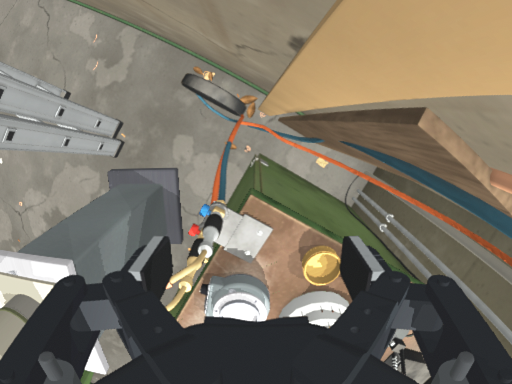

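>>> jog_arm(dr=[[0,0,0],[0,0,0],[0,0,0],[0,0,0],[0,0,0],[0,0,0]], translation=[[-0.8,0.4,0],[-0.8,0.4,0],[-0.8,0.4,0],[-0.8,0.4,0],[0,0,0],[0,0,0]], jaw=[1,1,1,1,1,1])

```text
clock: 2.7
position: [0.5596, 0.2814, 0.2815]
ee_rot: [0.708, 0.706, 0.0, -0.0]
ft_force: [-0.5, 0.4, -0.4]
grip_width: 0.999
grasp_force: 0.0
```

```bash
python3 w.py w2; cat >> h.py <<'E'
def wray(c,u,v):
    K,R,t=c["mtx"],c["R"],c["t"]
    a=(u-K[0,2])/K[0,0];b=(v-K[1,2])/K[1,1];r=np.hypot(a,b)+1e-12
    d=R.T@np.array([np.sin(r)*a/r,np.sin(r)*b/r,np.cos(r)]); return -R.T@t,d
def wonz(c,u,v,z):
    o,d=wray(c,u,v); return o+d*(z-o[2])/d[2]
def wproj(c,X):
    p=c["R"]@np.array(X)+c["t"];r=np.arctan2(np.hypot(p[0],p[1]),p[2]);n=np.hypot(p[0],p[1])
    return c["mtx"][:2,2]+c["mtx"][0,0]*r*p[:2]/n
def brass(c,X,rad=.05):
    "contour of brass within rad of X"
    m=cv2.inRange(cv2.cvtColor(c["color"],cv2.COLOR_RGB2HSV),(12,110,60),(34,255,255))
    u=wproj(c,X);e=np.linalg.norm(wproj(c,X+np.array([rad,0,0]))-u)
    w=m*0;cv2.circle(w,tuple(int(i) for i in u),int(e),255,-1);m=cv2.bitwise_and(m,w)
    k=max(cv2.findContours(m,cv2.RETR_EXTERNAL,cv2.CHAIN_APPROX_NONE)[0],key=cv2.contourArea)
    return cv2.convexHull(k)[:,0].astype(float)
def topcirc(c,X,z,rad=.05):
    "rim circle: cast outline at rim height; far side of outline is rim -> fit by minEnclosing of rays on plane, report"
    P=np.array([wonz(c,*p,z)[:2] for p in brass(c,X,rad)]).astype(np.float32)
    return cv2.fitEllipse(P), cv2.boundingRect((P*1e4).astype(np.int32))
E
python3 - <<'E'
from h import *
import cv2
for n in("w1","w2"):
    c=np.load(n+".npz");print(wproj(c,[.623,.191,.03]),[topcirc(c,np.array([.623,.191,.03]),z) for z in(.027,.031)])
c=np.load("w2.npz");cv2.imwrite("pics/w2c.png",cv2.resize(c["color"][180:330,130:390,::-1],None,fx=3,fy=3,interpolation=cv2.INTER_CUBIC))
E
```

```text
2.75 [0.5592 0.2822 0.2814] [ 7.073e-01  7.069e-01  2.000e-04 -4.000e-04] [0.6 0.7 0.4] 0.9972496374050884 [-0.76  0.32  0.29  1.39 -0.09  1.44 -0.48]
[322.12248372 269.82714201] [(((0.621698260307312, 0.19603632390499115), (0.06273835152387619, 0.07572340220212936), 20.085561752319336), (5902, 1598, 638, 735)), (((0.6206754446029663, 0.19840051233768463), (0.06210608780384064, 0.07496027648448944), 20.08551788330078), (5895, 1625, 631, 728))]
[299.82490795 222.79541032] [(((0.6225633025169373, 0.19468867778778076), (0.06258516758680344, 0.06965190917253494), 19.183086395263672), (5914, 1604, 632, 686)), (((0.6219354271888733, 0.19625751674175262), (0.06195485591888428, 0.06895045936107635), 19.18314552307129), (5910, 1623, 627, 679))]
```

View pics/w2c.png

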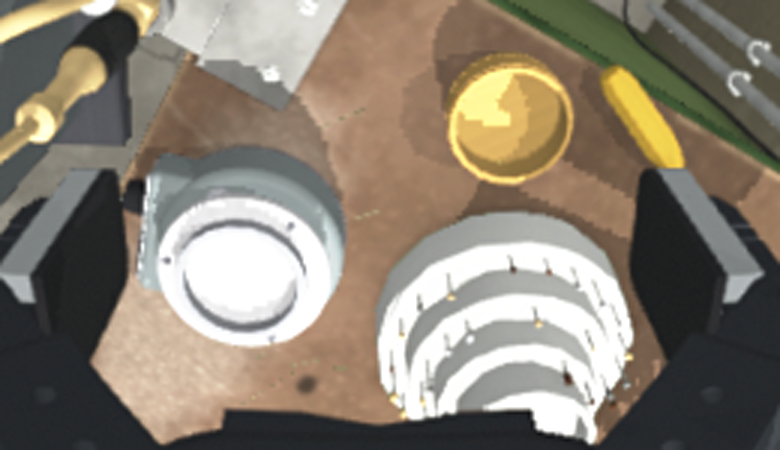

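```bash
python3 - <<'E'
from h import *
w=np.load("w2.npz");t=np.load("top0.npz");s=np.load("side0.npz")
g=cv2.cvtColor(w["color"],cv2.COLOR_RGB2GRAY)
# sample rows through collar for edges
print(g[271,180:245].tolist());print(g[240:300,210].tolist())
print("pan",wonz(w,300.3,222.3,.031), tri([wray(w,300.3,222.3),ray(t,149,169.5)]))
print("collar",wonz(w,210.7,270,.066),onz(t,168,208,.066),onz(s,215.7,149.3,.066),tri([wray(w,210.7,270),ray(t,168.,208),ray(s,215.7,149.3)]))
gt=cv2.cvtColor(t["color"],cv2.COLOR_RGB2GRAY)[190:228,148:192];gs=cv2.cvtColor(s["color"],cv2.COLOR_RGB2GRAY)[132:175,190:240]
cv2.imwrite("pics/coll.png",np.hstack([cv2.resize(gt,(400,345),interpolation=cv2.INTER_CUBIC),cv2.resize(gs,(400,345),interpolation=cv2.INTER_CUBIC)]))
E
```

```text
[192, 192, 215, 255, 255, 254, 254, 253, 249, 249, 247, 193, 255, 255, 255, 255, 255, 255, 255, 255, 255, 255, 255, 255, 255, 255, 255, 255, 255, 255, 255, 255, 255, 255, 255, 255, 255, 255, 255, 255, 255, 255, 255, 255, 255, 255, 255, 255, 250, 251, 252, 196, 246, 255, 255, 255, 255, 255, 255, 255, 232, 227, 223, 203, 151]
[163, 157, 135, 130, 143, 164, 229, 236, 235, 235, 236, 236, 222, 147, 117, 151, 231, 250, 255, 255, 255, 255, 255, 255, 255, 255, 255, 255, 255, 255, 255, 255, 255, 255, 255, 255, 255, 255, 255, 255, 255, 255, 255, 249, 236, 236, 234, 194, 123, 117, 166, 247, 252, 255, 255, 207, 180, 180, 184, 187]
pan [0.62349499 0.19216252 0.031     ] (array([0.62321883, 0.19109641, 0.02825039]), [np.float64(0.0007095355625802333), np.float64(0.000709535562579987)])
collar [0.49637214 0.13387047 0.066     ] [0.49775715 0.12097371 0.066     ] [0.4927565 0.1101016 0.066    ] (array([0.49639645, 0.12545806, 0.05469153]), [np.float64(0.00252826944839231), np.float64(0.0025937134067013034), np.float64(0.0009034950033990642)])
```

View pics/coll.png

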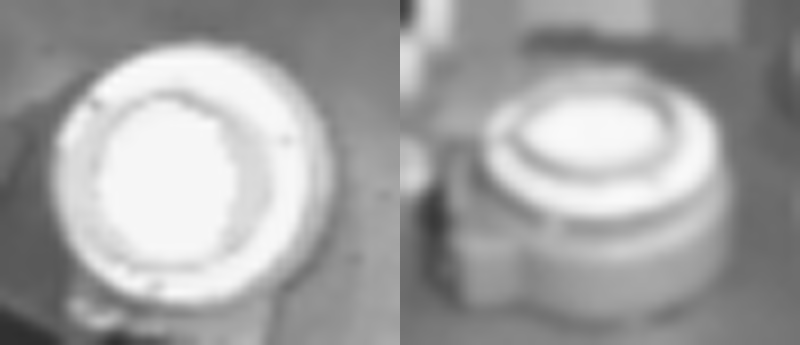

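```bash
python3 - <<'E'
from h import *
w=np.load("w2.npz");t=np.load("top0.npz");s=np.load("side0.npz")
print("table",wonz(w,212,270.5,.057),onz(t,168,208.8,.057),onz(s,215.2,149.8,.057))
for p in((600,80),(612,110),(635,150),(650,168),(685,160),(625,70),(690,165)): print(p,wonz(w,130+p[0]/3,180+p[1]/3,.01).round(3))
print(onz(t,145,152,.01))
E
```

```text
table [0.4966105  0.12763264 0.057     ] [0.49570711 0.1230608  0.057     ] [0.49395029 0.12140263 0.057     ]
(600, 80) [0.671 0.208 0.01 ]
(612, 110) [0.679 0.192 0.01 ]
(635, 150) [0.693 0.169 0.01 ]
(650, 168) [0.703 0.159 0.01 ]
(685, 160) [0.722 0.163 0.01 ]
(625, 70) [0.684 0.213 0.01 ]
(690, 165) [0.726 0.16  0.01 ]
[0.68288962 0.21004711 0.01      ]
```

>>> jog_arm(dr=[[0,0,0],[0,0,0],[0,0,0],[0,0,0],[0,0,1],[0,0,1],[0,0,1],[0,0,1],[0,0,1],[0,0,0]], translation=[[-0.91,0.64,0],[-0.91,0.64,0],[-0.91,0.64,0],[-0.91,0.64,0],[0,0,1],[0,0,1],[0,0,1],[0,0,1],[0,0,1],[0,0,1]], jaw=[0.9,0.9,0.9,0.9,0.9,0.9,0.9,0.9,0.9,0.9])

```text
clock: 3.75
position: [0.623, 0.192, 0.1302]
ee_rot: [0.82, 0.573, 0.0, -0.0]
ft_force: [0.4, -0.0, -0.4]
grip_width: 0.899
grasp_force: 0.0
```

>>> jog_arm(dr=[[0,0,0],[0,0,0],[0,0,0],[0,0,0]], translation=[[0,0,1],[0,0,1],[0,0,0.5],[0,0,0]], jaw=[0.9,0.9,0.9,0.9])

```text
clock: 4.15
position: [0.6222, 0.1909, 0.067]
ee_rot: [0.819, 0.573, -0.001, -0.001]
ft_force: [-0.3, -0.5, -0.2]
grip_width: 0.902
grasp_force: 0.0
```

```bash
python3 w.py w3
```

```text
4.2 [0.6232 0.1909 0.0687] [ 8.194e-01  5.732e-01 -4.000e-04 -3.000e-04] [0.1 0.6 1. ] 0.9013369340039294 [-0.63  0.54  0.36  1.58 -0.2   1.07 -0.57]
```

View pics/w3.png

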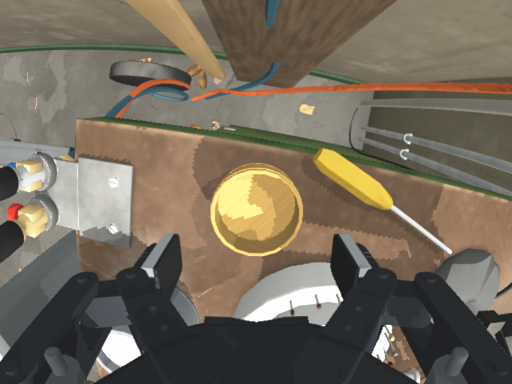

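```bash
python3 - <<'E'
from h import *
w=np.load("w3.npz");w2=np.load("w2.npz")
print(wonz(w,256.5,210,.031),tri([wray(w,256.5,210),wray(w2,300.3,222.3)]))
print(wproj(w,[.623,.191,.031]),wproj(w,[.623,.191,.05]))
E
```

```text
[0.62484466 0.19623983 0.031     ] (array([0.62410741, 0.1935811 , 0.02925711]), [np.float64(0.002016636609316087), np.float64(0.0020166366093159996)])
[256.59187217 218.1241252 ] [256.5734566  229.87644855]
```

>>> jog_arm(dr=[[0,0,0],[0,0,0],[0,0,0],[0,0,0]], translation=[[0,0,1],[0,0,1],[0,0,0.5],[0,0,0]], jaw=[0.9,0.9,0.9,0.9])

```text
clock: 4.6
position: [0.6231, 0.1902, 0.0057]
ee_rot: [0.82, 0.573, -0.001, -0.0]
ft_force: [-0.1, -0.6, 0.6]
grip_width: 0.901
grasp_force: 0.0
```

>>> jog_arm(dr=[[0,0,0],[0,0,0],[0,0,0],[0,0,0],[0,0,0],[0,0,0]], translation=[[0.12,0,0],[0,0,0],[0,0,0],[0,0,0],[0,0,0],[0,0,0]], jaw=[0.9,0.4,0.4,0.4,0.4,0.4], squeeze=40)

```text
clock: 5.2
position: [0.6258, 0.1938, 0.0085]
ee_rot: [0.82, 0.573, 0.002, -0.0]
ft_force: [-1.9, 0.2, 7.0]
grip_width: 0.686
grasp_force: 42.2
```

>>> jog_arm(dr=[[0,0,0],[0,0,0],[0,0,0],[0,0,0],[0,0,0],[0,0,0]], translation=[[0,0,-0.2],[0,0,-1],[0,0,-1],[0,0,-1],[0,0,-1],[0,0,0]], jaw=[0.4,0.4,0.4,0.4,0.4,0.4])

```text
clock: 5.8
position: [0.6269, 0.1933, 0.116]
ee_rot: [0.82, 0.573, 0.003, 0.001]
ft_force: [0.4, -0.2, -0.9]
grip_width: 0.69
grasp_force: 43.5
```

```bash
python3 w.py w4
```

```text
5.85 [0.6259 0.1931 0.1138] [8.197e-01 5.727e-01 2.000e-03 4.000e-04] [ 0.2 -0.1 -2.1] 0.688261986264235 [-0.64  0.49  0.37  1.54 -0.19  1.15 -0.59]
```

View pics/w4.png

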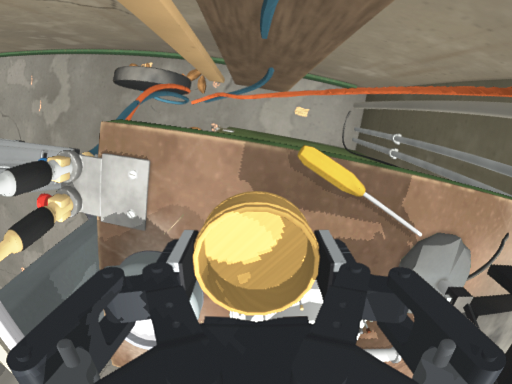

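```bash
python3 - <<'E'
from h import *
w=np.load("w4.npz")
for z in(.133,.136,.139):
  P=brass(w,np.array([.626,.193,z]),.045);b=cv2.boundingRect(P.astype(np.int32));print(z,b,wonz(w,256.5,b[1]+b[3]-54,z))
print([wproj(w,[.626+.03*np.cos(a),.193+.03*np.sin(a),.136]).round(1).tolist() for a in np.arange(4)*np.pi/2-.35])
E
```

```text
0.133 (192, 191, 128, 124) [0.62694357 0.19176929 0.133     ]
0.136 (192, 191, 128, 124) [0.62749886 0.1933446  0.136     ]
0.139 (192, 191, 128, 124) [0.62805416 0.19491992 0.139     ]
[[316.7, 261.3], [253.5, 201.9], [190.9, 261.7], [254.0, 311.9]]
```

>>> jog_arm(dr=[[0,0,-1],[0,0,-1],[0,0,-1],[0,0,-1],[0,0,-1],[0,0,0]], translation=[[0,0,0],[0,0,0],[0,0,0],[0,0,0],[0,0,0],[0,0,0]], jaw=[0.4,0.4,0.4,0.4,0.4,0.4])

```text
clock: 6.45
position: [0.6241, 0.1926, 0.1103]
ee_rot: [0.707, 0.707, -0.001, -0.0]
ft_force: [0.7, 0.5, -1.0]
grip_width: 0.689
grasp_force: 43.5
```

>>> jog_arm(dr=[[0,0,0],[0,0,0],[0,0,0],[0,0,0],[0,0,0],[0,0,0],[0,0,0],[0,0,0],[0,0,0]], translation=[[-0.46,-0.87,0],[-0.46,-0.87,0],[-0.46,-0.87,0],[-0.46,-0.87,0],[-0.46,-0.87,0],[-0.46,-0.87,0],[0,0,0.6],[0,0,0.6],[0,0,0]], jaw=[0.4,0.4,0.4,0.4,0.4,0.4,0.4,0.4,0.4])

```text
clock: 7.35
position: [0.4924, 0.1237, 0.0794]
ee_rot: [0.708, 0.706, -0.002, -0.001]
ft_force: [-0.6, -0.6, -1.0]
grip_width: 0.689
grasp_force: 43.5
```

```bash
python3 w.py w5; python3 - <<'E'
from workcell import optics
from h import *
t=optics.camera("top");s=optics.camera("side");np.savez("t5.npz",**t);np.savez("s5.npz",**s)
a=t["color"][180:240,140:200,::-1];b=s["color"][110:180,180:260,::-1]
cv2.imwrite("pics/ts5.png",np.hstack([cv2.resize(a,(400,400),interpolation=2),cv2.resize(b,(400,400),interpolation=2)]))
E
```

```text
7.4 [0.4932 0.1238 0.0805] [ 7.084e-01  7.058e-01 -1.000e-03 -4.000e-04] [-0.6  0.3 -1. ] 0.6880293911875929 [-0.62  0.23  0.32  1.95 -0.08  0.98 -0.27]
```

View pics/ts5.png

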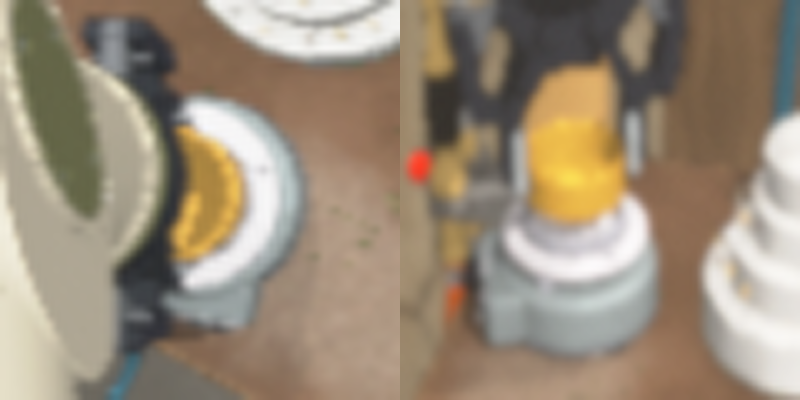

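>>> jog_arm(dr=[[0,0,0],[0,0,0],[0,0,0],[0,0,0],[0,0,0],[0,0,0]], translation=[[0,0.08,0.1],[0,0,0.1],[0,0,0.1],[0,0,0.1],[0,0,0.1],[0,0,0]], jaw=[0.4,0.4,0.4,0.4,0.4,0.4])

```text
clock: 8.1
position: [0.4958, 0.1249, 0.0689]
ee_rot: [0.708, 0.707, 0.0, -0.0]
ft_force: [-2.4, 2.5, 4.0]
grip_width: 0.685
grasp_force: 43.9
```

>>> jog_arm(dr=[[0,0,0],[0,0,0],[0,0,0]], translation=[[0,0,0.06],[0,0,0.06],[0,0,0]], jaw=[0.4,0.4,0.4])

```text
clock: 8.4
position: [0.4959, 0.1253, 0.0673]
ee_rot: [0.708, 0.707, 0.001, -0.001]
ft_force: [-11.4, 2.2, 20.4]
grip_width: 0.682
grasp_force: 45.9
```

>>> jog_arm(dr=[[0,0,0],[0,0,0],[0,0,0],[0,0,0],[0,0,0],[0,0,0],[0,0,0],[0,0,0]], translation=[[0,0,0],[0,0,0],[0,0,-0.2],[0,0,-0.4],[0,0,-0.6],[0,0,-0.6],[0,0,-0.8],[-1,0,0]], jaw=[0.9,0.9,0.9,0.9,0.9,0.9,0.9,0.9])

```text
clock: 9.2
position: [0.4975, 0.1022, 0.134]
ee_rot: [0.706, 0.708, 0.003, 0.001]
ft_force: [1.0, -1.1, -0.4]
grip_width: 0.902
grasp_force: 0.0
```

>>> jog_arm(dr=[[0,0,0],[0,0,0],[0,0,0],[0,0,0],[0,0,0],[0,0,0],[0,0,0],[0,0,0],[0,0,0],[0,0,0]], translation=[[-1,0,0],[-1,0,0],[-1,0,0],[-1,0,0],[-1,0.2,0],[-1,0.4,0],[-1,0.3,0],[-1,0.3,0],[0,0,0],[0,0,0]], jaw=[0.9,0.9,0.9,0.9,0.9,0.9,0.9,0.9,0.9,0.9])

```text
clock: 10.2
position: [0.5257, -0.1012, 0.1312]
ee_rot: [0.708, 0.706, 0.0, 0.0]
ft_force: [-0.4, 0.6, -0.6]
grip_width: 0.898
grasp_force: 0.0
```

```bash
python3 w.py w6; python3 - <<'E'
from workcell import optics
from h import *
t=optics.camera("top");s=optics.camera("side");np.savez("t6.npz",**t);np.savez("s6.npz",**s)
w=np.load("w6.npz")
a=t["color"][180:240,140:200,::-1];b=s["color"][110:180,180:260,::-1]
cv2.imwrite("pics/w6c.png",np.vstack([np.hstack([cv2.resize(a,(256,200),interpolation=2),cv2.resize(b,(256,200),interpolation=2)]),w["color"][:,:,::-1]]))
E
```

```text
10.25 [ 0.5256 -0.1003  0.1311] [ 7.077e-01  7.065e-01  2.000e-04 -1.000e-04] [-0.   0.4 -0.5] 0.8985972298472384 [-0.33  0.23  0.5   1.85 -0.12  1.1   0.21]
```

View pics/w6c.png

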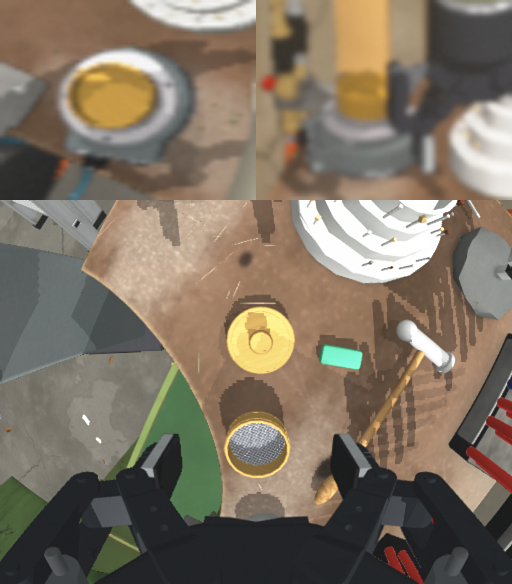

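```bash
python3 - <<'E'
from h import *
w=np.load("w6.npz");t=np.load("top0.npz");s=np.load("side0.npz")
X=wonz(w,257,248,.031);print("c",X, tri([wray(w,257,248),ray(t,259.3,197.8)]))
P=brass(w,X,.045);b=cv2.boundingRect(P.astype(int).astype(np.int32));print(b)
Y=wonz(w,261,140,.013);print("lid",Y,wonz(w,261,143,.031),tri([wray(w,261,140),ray(t,228.3,197.6)]))
b=cv2.boundingRect(brass(w,Y,.045).astype(np.int32));print(b)
def circ(X):print([wproj(w,[X[0]+.03*np.cos(a),X[1]+.03*np.sin(a),X[2]]).round(1).tolist() for a in np.arange(4)*np.pi/2])
circ(X);circ(Y)
E
```

```text
c [ 0.52695214 -0.15499845  0.031     ] (array([ 0.52736841, -0.15773449,  0.02573889]), [np.float64(0.00040822640035713745), np.float64(0.0004082264003569838)])
(224, 211, 66, 67)
lid [ 0.5307714  -0.05965748  0.013     ] [ 0.53046425 -0.0602328   0.031     ] (array([ 0.53059873, -0.05931943,  0.01579495]), [np.float64(0.00013201958291659042), np.float64(0.0001320195829166678)])
(226, 106, 69, 68)
[[289.8, 247.6], [256.9, 217.3], [224.2, 247.9], [257.1, 275.8]]
[[294.9, 140.2], [260.9, 105.9], [226.9, 140.3], [261.0, 173.3]]
```

>>> jog_arm(dr=[[0,0,0],[0,0,0],[0,0,0],[0,0,0],[0,0,0],[0,0,0],[0,0,0],[0,0,0],[0,0,0],[0,0,0]], translation=[[-0.8,0.06,0],[-0.8,0,0],[-0.68,0,0.4],[0,0,1],[0,0,1],[0,0,1],[0,0,1],[0,0,0.5],[0,0,0],[0,0,0]], jaw=[0.9,0.9,0.9,0.9,0.9,0.9,0.9,0.9,0.9,0.9])

```text
clock: 11.35
position: [0.5275, -0.1577, 0.0091]
ee_rot: [0.708, 0.707, 0.0, 0.0]
ft_force: [0.7, 0.4, -0.6]
grip_width: 0.899
grasp_force: 0.0
```

>>> jog_arm(dr=[[0,0,0],[0,0,0],[0,0,0],[0,0,0],[0,0,0]], translation=[[0,0,0],[0,0,0],[0,0,0],[0,0,0],[0,0,0]], jaw=[0.4,0.4,0.4,0.4,0.4])

```text
clock: 11.85
position: [0.528, -0.158, 0.0101]
ee_rot: [0.708, 0.706, 0.001, 0.001]
ft_force: [-2.0, 1.8, 8.7]
grip_width: 0.687
grasp_force: 41.2
```

>>> jog_arm(dr=[[0,0,0],[0,0,0],[0,0,0],[0,0,0],[0,0,0],[0,0,0],[0,0,0],[0,0,0],[0,0,0]], translation=[[0,0,-0.4],[0,0,-0.8],[0,0,-0.8],[0.9,-0.4,0],[0.9,-0.4,0],[0.9,-0.5,-0.5],[0.9,0,-0.5],[0.9,0,-0.5],[0.9,0,-0.5]], jaw=[0.4,0.4,0.4,0.4,0.4,0.4,0.4,0.4,0.4])

```text
clock: 12.75
position: [0.4949, -0.022, 0.11]
ee_rot: [0.708, 0.706, 0.001, 0.0]
ft_force: [0.2, 0.1, -1.8]
grip_width: 0.682
grasp_force: 43.3
```

>>> jog_arm(dr=[[0,0,0],[0,0,0],[0,0,0],[0,0,0],[0,0,0],[0,0,0],[0,0,0],[0,0,0],[0,0,0]], translation=[[0.9,0,0],[0.9,0,0],[0.9,0,0],[0.9,0,0],[0.8,0,0],[0.8,0,0],[0.6,0,0],[0,0,0],[0,0,0]], jaw=[0.4,0.4,0.4,0.4,0.4,0.4,0.4,0.4,0.4])

```text
clock: 13.65
position: [0.4952, 0.1216, 0.1086]
ee_rot: [0.708, 0.706, 0.0, 0.0]
ft_force: [0.3, -1.3, -0.5]
grip_width: 0.688
grasp_force: 43.3
```

```bash
python3 w.py w7; python3 - <<'E'
from workcell import optics
from h import *
o=[.4958,.125]
w=np.load("w7.npz")
for z in(.129,.132):
  X=np.array([*o,z]);b=cv2.boundingRect(brass(w,X,.045).astype(np.int32));print(b,[wproj(w,[X[0]+.03*np.cos(a),X[1]+.03*np.sin(a),X[2]]).round(1).tolist() for a in np.arange(4)*np.pi/2])
# pan in side/top pictures (t6,s6)
for n,u in(("t6",(166,208)),("s6",(216,143))):
    c=np.load(n+".npz");m=cv2.inRange(cv2.cvtColor(c["color"],cv2.COLOR_RGB2HSV),(12,110,60),(34,255,255));q=m*0;cv2.circle(q,u,18,255,-1)
    k=max(cv2.findContours(m&q,0,1)[0],key=cv2.contourArea);e=cv2.fitEllipse(cv2.convexHull(k));print(n,e,onz(c,*e[0],.09))
E
```

```text
13.7 [0.4952 0.1211 0.1085] [ 7.082e-01  7.060e-01 -0.000e+00  2.000e-04] [-0.1 -0.6 -1.3] 0.6870672461454225 [-0.65  0.19  0.35  1.93 -0.08  1.04 -0.27]
(193, 168, 127, 143) [[320.0, 254.2], [256.1, 193.2], [192.4, 254.5], [256.3, 306.2]]
(193, 168, 127, 143) [[321.3, 257.2], [256.1, 195.2], [191.2, 257.5], [256.3, 309.8]]
t6 ((165.69131469726562, 208.41534423828125), (19.25688934326172, 19.99689292907715), 95.94384765625) [0.49556012 0.12219578 0.09      ]
s6 ((213.91415405273438, 137.9640350341797), (21.06267738342285, 27.815444946289062), 3.8864638805389404) [0.49487366 0.13457876 0.09      ]
```

>>> jog_arm(dr=[[0,0,0],[0,0,0],[0,0,0],[0,0,0],[0,0,0],[0,0,0],[0,0,0]], translation=[[0.08,0,0.1],[0,0,0.1],[0,0,0.1],[0,0,0.1],[0,0,0.1],[0,0,0.1],[0,0,0]], jaw=[0.4,0.4,0.4,0.4,0.4,0.4,0.4])

```text
clock: 14.4
position: [0.4951, 0.1241, 0.0932]
ee_rot: [0.708, 0.706, -0.0, -0.0]
ft_force: [-0.5, -0.4, -0.1]
grip_width: 0.685
grasp_force: 43.3
```

>>> jog_arm(dr=[[0,0,0],[0,0,0],[0,0,0]], translation=[[0,0,0.06],[0,0,0.06],[0,0,0]], jaw=[0.4,0.4,0.4])

```text
clock: 14.7
position: [0.4953, 0.1243, 0.0928]
ee_rot: [0.708, 0.706, 0.001, -0.0]
ft_force: [-13.9, -3.7, 31.9]
grip_width: 0.688
grasp_force: 46.2
```

>>> jog_arm(dr=[[0,0,0],[0,0,0],[0,0,0],[0,0,0],[0,0,0],[0,0,0],[0,0,0],[0,0,0],[0,0,0]], translation=[[0,0,0],[0,0,0],[0,0,-0.2],[0,0,-0.5],[0,0,-0.6],[0,0,-0.7],[-0.8,0,0],[-1,0,0],[-1,0,0]], jaw=[0.9,0.9,0.9,0.9,0.9,0.9,0.9,0.9,0.9])

```text
clock: 15.6
position: [0.4952, 0.0535, 0.1414]
ee_rot: [0.708, 0.707, 0.001, 0.0]
ft_force: [0.9, -0.4, 0.1]
grip_width: 0.899
grasp_force: 0.0
```

>>> jog_arm(dr=[[0,0,0],[0,0,0],[0,0,0],[0,0,0],[0,0,0],[0,0,0],[0,0,0],[0,0,0],[0,0,0],[0,0,0]], translation=[[-1,0,0],[-1,0,0],[-1,0,0.2],[-1,0,0.2],[-1,0,0.4],[-1,0,0.4],[-1,-0.2,0.2],[-1,-0.2,0.2],[-1,-0.2,0],[-1,0,0]], jaw=[0.9,0.9,0.9,0.9,0.9,0.9,0.9,0.9,0.9,0.9])

```text
clock: 16.6
position: [0.4791, -0.1969, 0.101]
ee_rot: [0.708, 0.706, 0.0, -0.0]
ft_force: [0.3, 0.4, -0.2]
grip_width: 0.899
grasp_force: 0.0
```

>>> jog_arm(dr=[[0,0,0],[0,0,0],[0,0,0],[0,0,0],[0,0,0],[0,0,0],[0,0,0],[0,0,0],[0,0,0],[0,0,0]], translation=[[-1,0,0],[-1,0,0],[-1,0,0],[-1,0,0],[-1,0,0],[-1,0,0],[-1,0,0],[-0.6,0,0],[0,0,0],[0,0,0]], jaw=[0.9,0.9,0.9,0.9,0.9,0.9,0.9,0.9,0.9,0.9])

```text
clock: 17.6
position: [0.4793, -0.3851, 0.1003]
ee_rot: [0.708, 0.706, 0.0, -0.0]
ft_force: [0.2, 0.6, 0.8]
grip_width: 0.899
grasp_force: 0.0
```

```bash
python3 w.py w8; python3 - <<'E'
from h import *
w=np.load("w8.npz");X=np.array([.479,-.438,.031]);P=brass(w,X,.045);b=cv2.boundingRect(P.astype(np.int32));print(b,cv2.contourArea(P.astype(np.int32)),[wproj(w,[X[0]+.03*np.cos(a),X[1]+.03*np.sin(a),X[2]]).round(1).tolist() for a in np.arange(4)*np.pi/2])
E
```

```text
17.65 [ 0.4795 -0.3845  0.1003] [ 7.074e-01  7.068e-01  4.000e-04 -3.000e-04] [-0.  -0.9  0.2] 0.9000815377998859 [ 0.11  0.47  0.63  1.67 -0.3   1.1   0.83]
(217, 224, 74, 74) 4228.5 [[291.8, 263.6], [255.0, 230.5], [218.5, 263.7], [255.3, 293.8]]
```

View pics/w8.png

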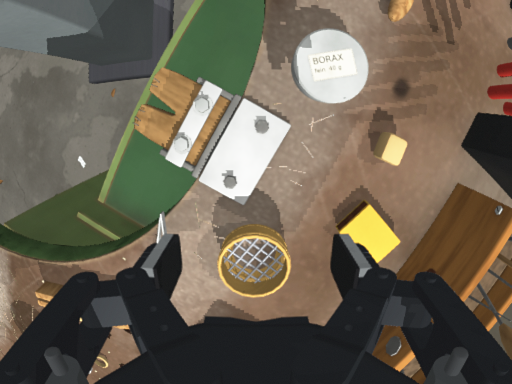

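>>> jog_arm(dr=[[0,0,0],[0,0,0],[0,0,0],[0,0,0],[0,0,0],[0,0,0],[0,0,0],[0,0,0],[0,0,0]], translation=[[-0.8,-0.06,0],[-0.8,0,0],[-0.66,0,0],[0,0,0.8],[0,0,0.8],[0,0,0.8],[0,0,0.8],[0,0,0.45],[0,0,0]], jaw=[0.9,0.9,0.9,0.9,0.9,0.9,0.9,0.9,0.9])

```text
clock: 18.55
position: [0.4773, -0.4405, 0.0076]
ee_rot: [0.707, 0.707, 0.0, -0.001]
ft_force: [-0.2, 0.2, -0.7]
grip_width: 0.898
grasp_force: 0.0
```

>>> jog_arm(dr=[[0,0,0],[0,0,0],[0,0,0],[0,0,0],[0,0,0],[0,0,0]], translation=[[0,0,0],[0,0,0],[0,0,0],[0,0,0],[0,0,0],[0,0,0]], jaw=[0.9,0.4,0.4,0.4,0.4,0.4])

```text
clock: 19.15
position: [0.4782, -0.4428, 0.0108]
ee_rot: [0.708, 0.706, 0.0, 0.001]
ft_force: [-0.9, 1.8, 7.1]
grip_width: 0.688
grasp_force: 41.9
```

>>> jog_arm(dr=[[0,0,0],[0,0,0],[0,0,0],[0,0,0],[0,0,0],[0,0,0],[0,0,0],[0,0,0],[0,0,0],[0,0,0]], translation=[[0,0,-0.4],[0,0,-0.8],[0,0,-0.8],[0,0,-0.8],[0.6,0,0],[0.9,0,0],[0.9,0,0],[0.9,0,0],[0.9,0,0],[0.9,0,0]], jaw=[0.4,0.4,0.4,0.4,0.4,0.4,0.4,0.4,0.4,0.4])

```text
clock: 20.15
position: [0.4774, -0.3127, 0.0786]
ee_rot: [0.708, 0.707, 0.0, -0.0]
ft_force: [0.4, 0.3, -1.0]
grip_width: 0.686
grasp_force: 43.2
```

>>> jog_arm(dr=[[0,0,0],[0,0,0],[0,0,0],[0,0,0],[0,0,0],[0,0,0],[0,0,0],[0,0,0],[0,0,0],[0,0,0]], translation=[[0.9,0,0],[0.9,0,0],[0.9,0,0],[0.9,0,0],[0.9,0.1,0],[0.9,0.1,0],[0.9,0.1,-0.3],[0.9,0.1,-0.5],[0.9,0.1,-0.5],[0.9,0.2,-0.5]], jaw=[0.4,0.4,0.4,0.4,0.4,0.4,0.4,0.4,0.4,0.4])

```text
clock: 21.15
position: [0.4948, -0.0881, 0.1241]
ee_rot: [0.708, 0.707, 0.0, -0.0]
ft_force: [0.7, -0.6, -0.9]
grip_width: 0.691
grasp_force: 43.2
```

>>> jog_arm(dr=[[0,0,0],[0,0,0],[0,0,0],[0,0,0],[0,0,0],[0,0,0],[0,0,0],[0,0,0],[0,0,0],[0,0,0]], translation=[[0.9,0,-0.4],[0.9,0,0],[0.9,0,0],[0.9,0,0],[0.9,0,0],[0.9,0,0],[0.9,0,0],[0.9,0,0],[0.8,0,0],[0,0,0]], jaw=[0.4,0.4,0.4,0.4,0.4,0.4,0.4,0.4,0.4,0.4])

```text
clock: 22.15
position: [0.4948, 0.1137, 0.1336]
ee_rot: [0.706, 0.708, 0.0, -0.001]
ft_force: [0.6, 0.2, -0.3]
grip_width: 0.691
grasp_force: 43.2
```

```bash
python3 w.py w9; python3 - <<'E'
from h import *
from workcell import manip
p=manip.get_obs()["position"]
w=np.load("w9.npz");X=np.array([p[0],p[1],p[2]+.0215]);b=cv2.boundingRect(brass(w,X,.045).astype(np.int32));print(b,[wproj(w,[X[0]+.03*np.cos(a),X[1]+.03*np.sin(a),X[2]]).round(1).tolist() for a in np.arange(4)*np.pi/2])
E
```

```text
22.2 [0.495  0.1117 0.1336] [ 7.067e-01  7.075e-01 -2.000e-04 -3.000e-04] [ 0.4 -0.5 -1.6] 0.689281405227279 [-0.68  0.15  0.4   1.91 -0.07  1.09 -0.25]
(193, 180, 126, 131) [[318.5, 265.6], [255.4, 206.0], [192.1, 265.3], [255.2, 315.6]]
```

>>> jog_arm(dr=[[0,0,0],[0,0,0],[0,0,0],[0,0,0],[0,0,0],[0,0,0],[0,0,0],[0,0,0]], translation=[[0.4,0,0],[0,0,0.1],[0,0,0.1],[0,0,0.1],[0,0,0.1],[0,0,0.1],[0,0,0.1],[0,0,0]], jaw=[0.4,0.4,0.4,0.4,0.4,0.4,0.4,0.4])

```text
clock: 23.0
position: [0.4962, 0.1205, 0.1191]
ee_rot: [0.708, 0.707, 0.0, -0.0]
ft_force: [0.1, 2.5, 1.5]
grip_width: 0.693
grasp_force: 43.4
```

>>> jog_arm(dr=[[0,0,0],[0,0,0],[0,0,0]], translation=[[0,0,0.05],[0,0,0.05],[0,0,0]], jaw=[0.4,0.4,0.4])

```text
clock: 23.3
position: [0.4964, 0.1205, 0.1176]
ee_rot: [0.708, 0.706, 0.001, -0.0]
ft_force: [-3.7, 0.1, 11.9]
grip_width: 0.696
grasp_force: 44.3
```

>>> jog_arm(dr=[[0,0,0],[0,0,0]], translation=[[0,0,0.04],[0,0,0]], jaw=[0.4,0.4])

```text
clock: 23.5
position: [0.4965, 0.1205, 0.1174]
ee_rot: [0.708, 0.706, 0.001, -0.0]
ft_force: [-9.2, -1.1, 21.8]
grip_width: 0.692
grasp_force: 45.2
```

>>> jog_arm(dr=[[0,0,0],[0,0,0],[0,0,0],[0,0,0],[0,0,0],[0,0,0],[0,0,0],[0,0,0],[0,0,0],[0,0,0]], translation=[[0,0,0],[0,0,0],[0,0,-0.2],[0,0,-0.5],[0,0,-0.6],[0,0,-0.6],[-0.9,0,0],[-0.9,0,0],[-0.9,0.3,0],[-0.9,0.3,0]], jaw=[0.9,0.9,0.9,0.9,0.9,0.9,0.9,0.9,0.6,0.6])

```text
clock: 24.5
position: [0.5112, 0.0293, 0.1641]
ee_rot: [0.708, 0.706, 0.001, 0.0]
ft_force: [0.1, -0.8, 0.1]
grip_width: 0.604
grasp_force: 0.0
```

>>> jog_arm(dr=[[0,0,0],[0,0,0],[0,0,0],[0,0,0],[0,0,0],[0,0,0],[0,0,0],[0,0,0],[0,0,0],[0,0,0]], translation=[[-0.9,0.3,0],[-0.9,0.3,0],[-0.9,0.16,0],[-0.9,0,0],[0,0,0.9],[0,0,0.9],[0,0,0.9],[0,0,0.9],[0,0,0],[0,0,0]], jaw=[0.5,0.5,0.5,0.5,0.5,0.5,0.5,0.5,0.5,0.5])

```text
clock: 25.5
position: [0.53, -0.06, 0.074]
ee_rot: [0.708, 0.706, 0.0, 0.0]
ft_force: [-0.3, -0.9, 0.7]
grip_width: 0.502
grasp_force: 0.0
```

```bash
python3 w.py w10; python3 - <<'E'
from h import *
w=np.load("w10.npz");X=np.array([.5306,-.0595,.013]);b=cv2.boundingRect(brass(w,X,.042).astype(np.int32));print(b,[wproj(w,[X[0]+.03*np.cos(a),X[1]+.03*np.sin(a),X[2]]).round(1).tolist() for a in np.arange(4)*np.pi/2])
E
```

```text
25.55 [ 0.5305 -0.06    0.0745] [7.078e-01 7.064e-01 6.000e-04 5.000e-04] [ 0.2 -0.3  0.3] 0.49994267343194565 [-0.43  0.3   0.53  1.9  -0.18  0.98  0.18]
(214, 163, 83, 81) [[297.3, 205.1], [256.0, 164.4], [214.8, 205.3], [256.2, 242.8]]
```

>>> jog_arm(dr=[[0,0,0],[0,0,0],[0,0,0],[0,0,0],[0,0,0],[0,0,0],[0,0,0],[0,0,0],[0,0,0],[0,0,0]], translation=[[0,0,0.8],[0,0,0.8],[0,0,0.5],[0,0,0.2],[0,0,0],[0,0,0],[0,0,0],[0,0,0],[0,0,0],[0,0,0]], jaw=[0.5,0.5,0.5,0.5,0.5,0.05,0.05,0.05,0.05,0.05])

```text
clock: 26.55
position: [0.5305, -0.06, 0.0166]
ee_rot: [0.708, 0.706, 0.001, 0.0]
ft_force: [-1.1, -0.5, 6.5]
grip_width: 0.214
grasp_force: 39.0
```

>>> jog_arm(dr=[[0,0,0],[0,0,0],[0,0,0],[0,0,0],[0,0,0],[0,0,0],[0,0,0],[0,0,0],[0,0,0],[0,0,0]], translation=[[0,0,-0.3],[0,0,-0.7],[0,0,-1],[0,0,-1],[0,0,-1],[0,0,-1],[0,0,-1],[0.6,-0.2,0],[0.8,-0.2,0],[0.8,-0.2,0]], jaw=[0.05,0.05,0.05,0.05,0.05,0.05,0.05,0.05,0.05,0.05])

```text
clock: 27.55
position: [0.5145, -0.0045, 0.1663]
ee_rot: [0.708, 0.706, 0.0, 0.0]
ft_force: [0.8, 1.2, -1.9]
grip_width: 0.211
grasp_force: 39.4
```

>>> jog_arm(dr=[[0,0,0],[0,0,0],[0,0,0],[0,0,0],[0,0,0],[0,0,0],[0,0,0],[0,0,0],[0,0,0]], translation=[[0.8,-0.2,0],[0.8,-0.2,0],[0.8,-0.2,0],[0.8,-0.2,0],[0.8,0,0],[0.8,0,0],[0.3,0,0],[0,0,0],[0,0,0]], jaw=[0.05,0.05,0.05,0.05,0.05,0.05,0.05,0.05,0.05])

```text
clock: 28.45
position: [0.4951, 0.1216, 0.1657]
ee_rot: [0.708, 0.706, -0.0, 0.0]
ft_force: [-0.3, -1.0, -1.0]
grip_width: 0.209
grasp_force: 39.4
```

```bash
python3 w.py w11; python3 - <<'E'
from h import *
from workcell import manip
p=manip.get_obs()["position"]
w=np.load("w11.npz");X=np.array([p[0],p[1],p[2]-.0166+.013]);b=cv2.boundingRect(brass(w,X,.042).astype(np.int32));print(b,[wproj(w,[X[0]+.03*np.cos(a),X[1]+.03*np.sin(a),X[2]]).round(1).tolist() for a in np.arange(4)*np.pi/2])
E
```

```text
28.5 [0.4952 0.1213 0.1657] [ 7.083e-01  7.059e-01 -1.000e-04  2.000e-04] [ 0.2 -0.5 -1.5] 0.21071154436007333 [-0.71  0.12  0.41  1.87 -0.05  1.16 -0.28]
(202, 165, 110, 121) [[309.9, 239.7], [254.9, 186.9], [200.4, 240.0], [255.3, 286.1]]
```

>>> jog_arm(dr=[[0,0,0],[0,0,0],[0,0,0],[0,0,0],[0,0,0],[0,0,0],[0,0,0],[0,0,0]], translation=[[0.04,0.03,0.1],[0,0,0.1],[0,0,0.1],[0,0,0.1],[0,0,0.1],[0,0,0.1],[0,0,0.05],[0,0,0]], jaw=[0.05,0.05,0.05,0.05,0.05,0.05,0.05,0.05])

```text
clock: 29.3
position: [0.4957, 0.1236, 0.1491]
ee_rot: [0.708, 0.706, -0.0, -0.0]
ft_force: [0.4, -0.3, -1.2]
grip_width: 0.211
grasp_force: 39.4
```

>>> jog_arm(dr=[[0,0,0],[0,0,0],[0,0,0]], translation=[[0,0,0.05],[0,0,0.05],[0,0,0]], jaw=[0.05,0.05,0.05])

```text
clock: 29.6
position: [0.4961, 0.1237, 0.1475]
ee_rot: [0.708, 0.706, 0.0, 0.0]
ft_force: [-2.4, -1.8, 6.3]
grip_width: 0.214
grasp_force: 40.0
```

>>> jog_arm(dr=[[0,0,0],[0,0,0],[0,0,0],[0,0,0],[0,0,0],[0,0,0],[0,0,0],[0,0,0],[0,0,0],[0,0,0]], translation=[[0,0,0.03],[0,0,0],[0,0,0],[0,0,0],[0,0,-0.2],[0,0,-0.5],[0,0,-1],[0,0,-1],[0,0,-1],[-0.8,0,0]], jaw=[0.05,0.5,0.5,0.5,0.5,0.5,0.5,0.5,0.5,0.5])

```text
clock: 30.6
position: [0.4972, 0.1062, 0.2429]
ee_rot: [0.706, 0.708, 0.003, 0.001]
ft_force: [0.9, 0.3, -0.6]
grip_width: 0.499
grasp_force: 0.0
```

>>> jog_arm(dr=[[0,0,0],[0,0,0],[0,0,0],[0,0,0],[0,0,0],[0,0,0],[0,0,0],[0,0,0],[0,0,0],[0,0,0]], translation=[[-1,0,0],[-1,0,0],[-1,0,0],[-1,0,0],[-1,0,0],[-1,0,0],[-1,0,0],[-1,0,0],[0,0,0],[0,0,0]], jaw=[0.5,0.5,0.5,0.5,0.5,0.5,0.5,0.5,0.5,0.5])

```text
clock: 31.6
position: [0.4955, -0.0965, 0.2393]
ee_rot: [0.708, 0.706, 0.0, 0.0]
ft_force: [0.3, -0.1, -0.1]
grip_width: 0.502
grasp_force: 0.0
```

```bash
python3 - <<'E'
from workcell import optics
from h import *
t=optics.camera("top");s=optics.camera("side")
for X in([.4958,.1235,.066],[.4958,.1235,.162]):print(proj(s,X),proj(t,X))
a=t["color"][170:250,130:210,::-1];b=s["color"][90:190,170:270,::-1]
cv2.imwrite("pics/fin.png",np.hstack([cv2.resize(a,(300,600),interpolation=2)[150:450],cv2.resize(b,(500,500),interpolation=2)[:300]]) if 0 else np.hstack([cv2.resize(a,(400,400),interpolation=2),cv2.resize(b,(400,400),interpolation=2)]))
E
```

```text
[215.50802101 146.76195981] [167.16249603 208.65670361]
[214.26165505 118.14351798] [158.9474531  207.29689964]
```

View pics/fin.png

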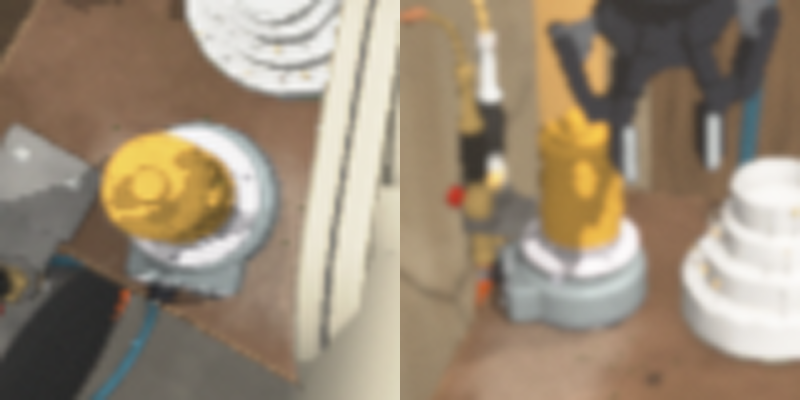

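The stack is upright and aligned. The knob top sits at side pixel (214, 117.5), against (214, 118) predicted for all parts home, and the gripper is clear.

```bash
python3 -c "
from workcell import manip
print(manip.hand_in())"
```

```text
the job is handed in; nothing more can be done
None
```

The sieve set is built on the shaker in the order asked (pan, fine sieve, coarse sieve, lid), each part measured fully home, and the job was handed in at about 32 s with the gripper clear; I did not take a last picture of the other bench items, but no move touched them.

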